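# Restock the blue reagent lane first-in-first-out and trip its counter switch

### The job

Restock the blue lane oldest first: bring the old blue carton already in it forward until it sits against the lane's front end (the end towards the robot), then take the new blue carton from the delivery tray and set it gently down in the lane close up behind the old one. Only when both are in place, push the yellow roller arm of the blue lane's limit switch away from the robot until it clicks (arm over the green mark, never into the red), then let it spring back so that the reload is counted. Leave the orange lane, its switch and everything else on the desk undisturbed.

Things in the scene. Friction and masses are not known exactly. Their poses are not given: they have to be found in the camera images.
- lane_blue: Fixed blue-walled open-topped stock lane on an aluminium plate 205 (x) x 145 mm. Origin: plate underside, on the desk; x runs from the front end (-x, robot side) to the rear (+x), z up. Channel centre line y = -30 mm; floor at z = 6; inside 46 wide, x = -87.5 to +87.5; side and end walls 4-5 thick, tops at z = 24. Cartons (54 x 36) fit lengthwise only. A switch stands beside it.
- lane_orange: Fixed orange-walled open-topped stock lane on an aluminium plate 205 (x) x 145 mm. Origin: plate underside, on the desk; x runs from the front end (-x, robot side) to the rear (+x), z up. Channel centre line y = -30 mm; floor at z = 6; inside 46 wide, x = -87.5 to +87.5; side and end walls 4-5 thick, tops at z = 24. Cartons (54 x 36) fit lengthwise only. Not part of the job.
- trip_blue (a joint): Limit switch arm of the blue lane: pivot at x = -20, y = 60, z = 50 mm in the lane's frame, axis along lane y; arm 45 mm to the roller. 0 = upright at rest; grows only as the roller is pushed along the lane's +x (away from the robot). Clicks at 0.40 rad; red beyond 0.90; stop at 1.1. About 2 N at the roller to start, 5 N at 0.45, 8 N at 0.9; springs back when let go.
- trip_orange (a joint): Limit switch arm of the orange lane: pivot at x = -20, y = 60, z = 50 mm in the lane's frame, axis along lane y; arm 45 mm to the roller. 0 = upright at rest; grows only as the roller is pushed along the lane's +x (away from the robot). Same switch as on the blue lane; must not be tripped (it clicks at 0.40 rad).
- roller_blue (a point): Centre of the yellow roller (22 mm diameter, 10 wide) atop the blue lane's switch arm; at rest x = -20, y = 66, z = 95 mm in the lane's frame. Grey housing beside it at x = -45 to 5, y = 29 to 56, up to z = 60, with a blue stud up to z = 75; marks on it behind the arm: white = not clicked, green = clicked, red = too far.
- roller_orange (a point): Centre of the yellow roller on the orange lane's switch arm (same place in its own lane's frame).
- old_blue: The old stock: stiff white carton with blue band and top, 54 mm long (own x) x 36 wide (own y) x 70 high, 0.08 to 0.18 kg; origin at the centre of its underside, z up. Stands lengthwise (either way round makes no difference) somewhere in the rear part of the blue lane. Against the lane's front end its origin is at x = -60.5 mm in the lane's frame.
- new_blue: The new stock, same kind of carton: stiff white carton with blue band and top, 54 mm long (own x) x 36 wide (own y) x 70 high, 0.08 to 0.18 kg; origin at the centre of its underside, z up. Stands in the delivery tray, turned by up to 35 degrees to the tray. Close up behind the old one its origin is at about x = -6 mm in the lane's frame.
- tray: Fixed grey delivery tray, 250 (x) x 230 (y) mm, 14 mm high, walls and floor 4 mm thick; origin at the centre of its underside, on the desk.
- orange_1: The front one of two orange-banded cartons standing in the orange lane, 54 x 36 x 70 mm high, origin at the centre of its underside. Not part of the job.
- orange_2: The rear one of the two orange-banded cartons in the orange lane, 54 x 36 x 70 mm high, origin at the centre of its underside. Not part of the job.
- orange_3: An orange-banded carton standing in the delivery tray beside the new blue one, 54 x 36 x 70 mm high, origin at the centre of its underside. Not part of the job.
- jar: Small amber glass jar with white cap, 34 mm diameter, 52 mm high, along the rear (+x) edge of the delivery tray; origin at the centre of its underside. Not part of the job.
- vial: Small white bottle with red cap, 26 mm diameter, 45 mm high, on the plate of the blue lane behind its switch; origin at the centre of its underside. Not part of the job.
- mug: White mug, 76 mm diameter with a handle, 90 mm high, on the desk at the right (-y) edge of the work area; origin at the centre of its underside. Not part of the job.
- dropper: Small blue bottle with white cap, 26 mm diameter, 45 mm high, on the plate of the blue lane in front of its switch; origin at the centre of its underside. Not part of the job.
- stapler: Blue and black stapler, 36 x 130 mm, 41 mm high, at the back of the desk; origin at the centre of its underside. Not part of the job.
Mind the look-alikes: they are no part of the job. Leave any purple look-alike of the old_blue alone.

How it is judged:
By the outcome, as a careful person would: the job done as asked, in the order asked, and still so for the second after the job is handed in, with the robot touching nothing.
It also fails if it takes over 67 s, if anything falls off the work surface, if the arm or the gripper's body presses on something with over 40 N, if the wrist force passes 120 N, or if a joint passes its speed limit or range.

### The arm

A 7-joint arm with a two-finger parallel gripper is mounted at the origin on the work surface. World frame = base frame: x ahead of the robot, y to its left, z up, the work surface at z = 0. Lengths are in m, angles in rad, forces in N, time in s.
With the tool pointing down it reaches from about 0.425 to 0.925 m from the base axis. Payload 6.8 kg.
Tool frame: the origin (TCP) lies at the very end of the fingers, on their centre line; the grasp point (between the pads) lies 19 mm behind it; z points along the fingers, y is the direction in which the jaws open and shut (so a half turn about z gives the same grasp; the last joint's range is limited). The gripper opens to 85 mm and grips with 20 to 120 N. Pads are 22 mm wide; open, the fingers measure 114 mm over their backs; the gripper's body (76 mm by 85 mm) begins 54 mm behind the grasp point. The pads swing forward as they close: fully open they stand 13 mm farther back than shut.
Start: joints at [1.022, 0.477, 0.022, 1.555, -0.011, 1.109, -0.083], TCP at [0.288, -0.61, 0.211] pointing down, gripper open.
Joint ranges: [-2.96, 2.96], [-0.34, 2.1], [-1.41, 1.46], [0.24, 2.44], [-1.37, 4.51], [0.17, 1.92], [-2.96, 2.96]. Speed limits (rad/s): [2.39, 2.39, 3.14, 3.14, 3.14, 3.14, 3.14].

### API

Orientations are given as a unit quaternion [w, x, y, z].
In Python, from station import bot gives the robot as it stands.
- The arm moves only by the tool move_arm, never from a script. Its argument "commands" is text: rows parted by semicolons, each of 7 numbers parted by spaces: the opening, from 0 (shut) to 1 (fully open), then the shift along the tool's x, y, z in cm, then the turn, a rotation vector about the tool's x, y, z in degrees. In form: gripper tx ty tz rx ry rz; .... A call has 1 to 12 rows; each row shifts and turns the commanded pose from where the row before left it, along the tool's axes as they then stand; what a row does not reach is not made up. A row lasts 1/12 s, in which the tool goes at most 41.7 mm and 7.16 degrees, less where a joint would pass 70% of its speed; a pose out of reach is approached as far as the arm can. A call with a gripper value outside its range is refused whole. The fingers move at their own pace and stop on an object; "force" is the grip in N (left out, the last holds). Time passes only in rows, so rows that do not move let the fingers close. It gives the time, the measured TCP pose, the force and the opening at its end, in the units of the state.
- bot.get_obs(): the state, without advancing time (a new reading comes with each control period).
- bot.read_camera(name): name is "scene" or "top" or "wrist"; returns a dict with "img" (420x560x3 uint8, red, green, blue), "K" (3x3 intrinsics, pixels), "rvec" (rotation vector, rad) and "tvec" (3), from world to camera coordinates, as OpenCV has them; the wrist camera has in their place "hand_eye" (4x4, takes a point from camera to tool coordinates, whose origin is the TCP and whose axes are the flange's). Camera axes: x right, y down, z forward; pixel columns grow to the right and rows downward; lengths in m; the calibration is good to about 2 mm. A picture is of the moment at which its call begins: read the wrist's pose just before it. There is no depth.
- bot.hand_in(): hands the job in, once; it reports no verdict.
The state is a dict: "t": time; "q": joint angles; "joint_vel": joint speeds; "joint_torque": joint torques, N m; "eef_pos": TCP position; "tool_rot": TCP orientation; "contact_force": force on the tool from outside, world axes, zero at the start; "torque": the same for the moment, N m; "gripper_width": opening from 0.0 (shut) to 1.0 (fully open).
Only numpy, scipy, OpenCV 4.12 (cv2) and the standard library are available. Lean on these libraries where they do the work, as an engineer would, in place of code of your own. Each camera call takes 0.05 s, during which the arm holds its last target. There are 200 camera calls.

## Working session

There is one attempt and no reset: what is moved stays moved. The work goes in short steps, Python scripts to look and compute and a tool call to move; the robot and the scene stay as the last step left them, time stands still between calls to the robot, and variables do not carry over. Pictures are saved under pics/ and viewed, about 8 in all and at most 12, crops included, and the job is handed in when it is done.

Besides the shell and the picture viewer there is one more tool, called after "Emit:" as name(argument=value, ...) on one line, values as JSON. move_arm: Moves the arm, as the interface text tells. Its arguments: {"type":"object","properties":{"commands":{"type":"string"},"force":{"type":"number"}},"required":["commands"]}

```bash
mkdir -p pics; ls; python3 - <<'E'
from station import bot
import cv2
o=bot.get_obs();print(o)
for n in("top","scene"):
    c=bot.read_camera(n);cv2.imwrite(f"pics/{n}0.png",cv2.resize(c["img"][:,:,::-1],(800,600),interpolation=cv2.INTER_CUBIC))
    print(n,c["K"],c["rvec"],c["tvec"])
E
```

```text
pics
{'t': 0.0, 'q': array([ 1.02186844,  0.47777842,  0.02234598,  1.55648315, -0.01151894,
        1.10930717, -0.08310795]), 'joint_vel': array([-2.49758723e-04, -8.80583464e-04, -2.34787309e-04, -1.06607803e-03,
       -1.09805904e-03,  8.26431882e-04,  8.91324268e-05]), 'joint_torque': array([ 3.84153727e-04, -5.96448326e+01,  1.60788137e+00, -2.81192493e+01,
        1.22599269e-02,  9.47239052e-03,  1.15794819e-05]), 'eef_pos': array([ 0.28772148, -0.6098891 ,  0.20952703]), 'tool_rot': array([-8.86170064e-04,  9.75806687e-01,  2.18633153e-01, -2.61707133e-04]), 'contact_force': array([ 1.09369332, -0.57831586, -0.05585335]), 'torque': array([-0.03843069,  0.00109471,  0.0271585 ]), 'gripper_width': 0.9997602174601792}
top [[486.36068621   0.         287.74114315]
 [  0.         486.36068621 216.29319947]
 [  0.           0.           1.        ]] [ 2.03896206 -2.17199663  0.24520889] [-0.06267108  0.60023535  1.44161672]
scene [[399.16104038   0.         280.36884255]
 [  0.         399.16104038 214.68574181]
 [  0.           0.           1.        ]] [ 1.25861067  2.36384186 -0.84020151] [ 0.41290828 -0.29237705  1.33870387]
```

View pics/top0.png

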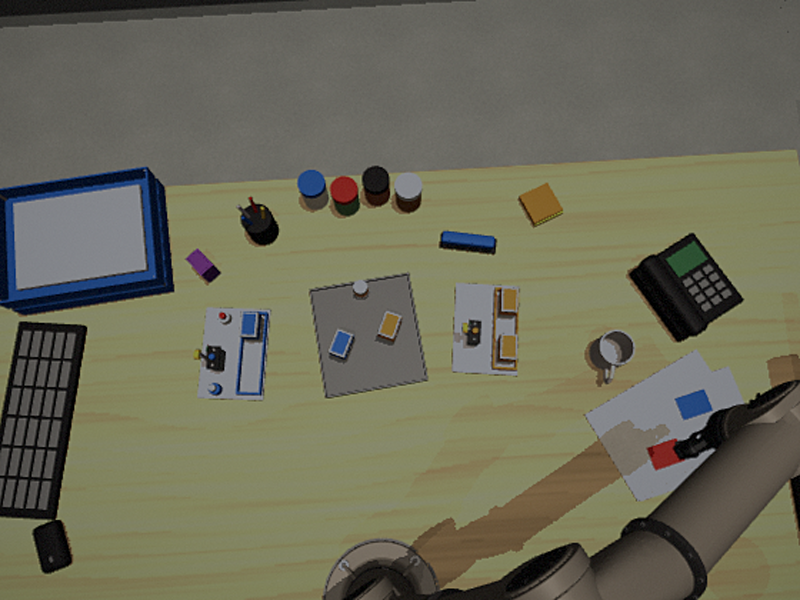

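View pics/scene0.png

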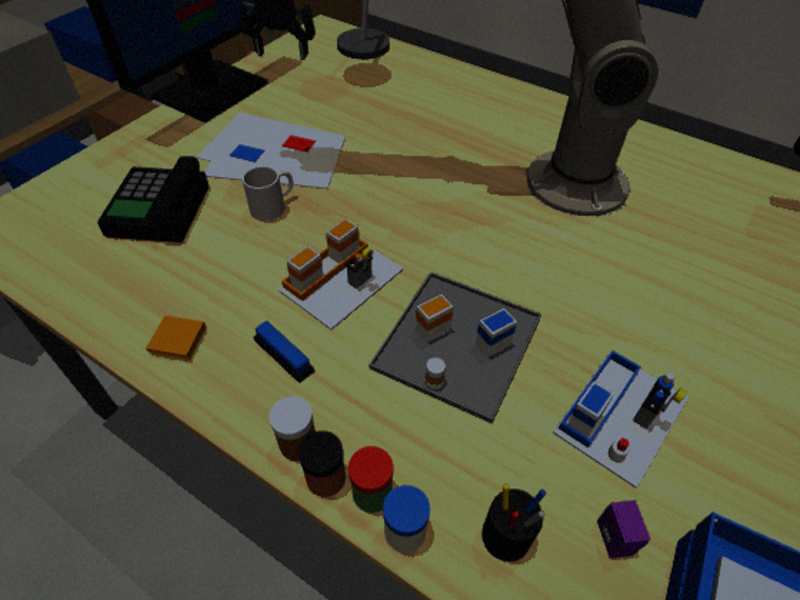

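The top view shows the blue lane at about (235,355), with the old carton at its rear (250,325). The new carton is at (342,345) in the tray. In this view +x is up and +y is left. I'll enlarge this area.

```bash
cat > h.py <<'E'
import numpy as np,cv2
from scipy.spatial.transform import Rotation as R
def ray(c,uv):
    Rm=cv2.Rodrigues(np.array(c["rvec"]))[0];t=np.array(c["tvec"]).ravel()
    o=-Rm.T@t; d=Rm.T@np.linalg.solve(c["K"],[uv[0],uv[1],1]);return o,d
def onz(c,uv,z):
    o,d=ray(c,uv);return o+d*(z-o[2])/d[2]
def proj(c,P):
    return cv2.projectPoints(np.array(P,float).reshape(-1,3),np.array(c["rvec"]),np.array(c["tvec"]),c["K"],None)[0].reshape(-1,2)
def crop(img,x0,y0,w,h,s,name):
    im=cv2.resize(img[y0:y0+h,x0:x0+w,::-1],None,fx=s,fy=s,interpolation=cv2.INTER_CUBIC)
    im=cv2.convertScaleAbs(im,alpha=1.5)
    cv2.imwrite(name,im)
E
python3 - <<'E'
from station import bot
from h import *
c=bot.read_camera("top");np.save("top.npy",c,allow_pickle=True)
crop(c["img"],132,188,100,75*1+25,6,"pics/a.png")
a=cv2.imread("pics/a.png");print(a.shape)
crop(c["img"],132,185,175,100,4.57,"pics/a.png")
E
```

```text
(600, 600, 3)
```

View pics/a.png

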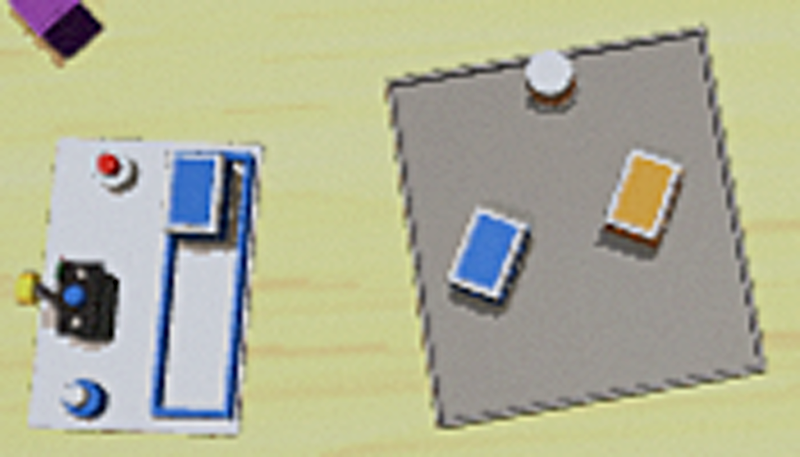

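The crop shows these positions:
- **Plate corners:** (58,138), (263,147), (238,434) and (29,427).
- **Old carton top:** (174,152), (222,153), (216,235) and (167,231).
- **New carton top:** (481,207), (531,220), (500,302) and (449,286).

I'll fit poses to these.

```bash
cat >> h.py <<'E'
from scipy.optimize import least_squares
def fit(c,uv,X,x0=(.6,.2,0)):
    X=np.array(X,float)
    f=lambda p:np.c_[p[0]+np.cos(p[2])*X[:,0]-np.sin(p[2])*X[:,1],p[1]+np.sin(p[2])*X[:,0]+np.cos(p[2])*X[:,1],X[:,2]]
    r=least_squares(lambda p:(proj(c,f(p))-uv).ravel(),x0);return r.x,np.abs(r.fun).max()
def l2w(p,x,y): return np.array([p[0]+np.cos(p[2])*x-np.sin(p[2])*y,p[1]+np.sin(p[2])*x+np.cos(p[2])*y])
E
python3 - <<'E'
from h import *
c=np.load("top.npy",allow_pickle=True).item()
N=lambda l:(np.array(l)+.5)/4.57-.5+[132,185]
def rect(a,b,z):return [[a,b,z],[a,-b,z],[-a,-b,z],[-a,b,z]]  # TL TR BR BL
p,e=fit(c,N([(58,138),(263,147),(238,434),(29,427)]),rect(.1025,.0725,.006));print("lane",p,np.degrees(p[2]),e)
f,e=fit(c,N([(152,417),(231,419)]),[[-.092,-.002,.024],[-.092,-.058,.024]]);print("lane by front wall",f,np.degrees(f[2]),e)
o,e=fit(c,N([(174,152),(222,153),(216,235),(167,231)]),rect(.027,.018,.076));print("old",o,np.degrees(o[2]),e)
n,e=fit(c,N([(481,207),(531,220),(500,302),(449,286)]),rect(.027,.018,.074),(.6,0,-.3));print("new",n,np.degrees(n[2]),e)
d=o[:2]-p[:2];cs,sn=np.cos(p[2]),np.sin(p[2]);print("old in lane",cs*d[0]+sn*d[1],-sn*d[0]+cs*d[1])
o3,e=fit(c,N([(635,149),(684,162),(655,241),(604,223)]),rect(.027,.018,.074),(.6,0,-.3));print("or3",o3,e)
print("roller obs",onz(c,N([(27,288)])[0],.095),"pred",l2w(p,-.02,.066))
print("vial",onz(c,N([(108,164)])[0],.05),"dropper",onz(c,N([(78,393)])[0],.05),"jar",onz(c,N([(550,72)])[0],.055))
for m in [(-.0605,-.03),(-.006,-.03)]:print(m,l2w(p,*m))
E
```

```text
lane [ 0.53437363  0.29902539 -0.09991556] -5.724739831404929 0.477414871309378
lane by front wall [ 0.53155728  0.28671312 -0.09050925] -5.185797848328321 0.35426690182032416
old [ 0.5822539   0.24949963 -0.09988174] -5.722802052836754 0.6424657132504308
new [ 0.52855588  0.05332075 -0.39391936] -22.569917062682308 1.0208528856365433
old in lane 0.052581640651158126 -0.0445027251155256
or3 [ 0.56292836 -0.05189031 -0.40867124] 0.7801664315834103
roller obs [0.52101299 0.35587218 0.095     ] pred [0.52105684 0.36669121]
vial [0.61174829 0.31443573 0.05      ] dropper [0.45571501 0.33493431 0.05      ] jar [0.65643991 0.00870028 0.055     ]
(-0.0605, -0.03) [0.47118288 0.27520985]
(-0.006, -0.03) [0.52541107 0.26977351]
```

Everything that stands above the plate is shifted about -12 mm in y against the plate centre, so the plate isn't centred on the lane frame. I'll trust the walls and roller, and refine with the wrist camera from above the lane. First I turn the tool to the lane heading and travel.

```bash
cat >> h.py <<'E'
def yaw(o):
    x=R.from_quat(np.roll(o["tool_rot"],-1)).as_matrix()[:,0];return np.degrees(np.arctan2(x[1],x[0]))
def go(o,target,vmax=3.5):
    "tool-frame shift (cm), rows needed, from state to world target"
    M=R.from_quat(np.roll(o["tool_rot"],-1)).as_matrix()
    s=M.T@(np.array(target)-o["eef_pos"])*100;n=int(np.ceil(np.linalg.norm(s)/vmax));return s.round(2),n,(s/n).round(3)
E
python3 - <<'E'
from h import *
a=np.radians(-5.5)/2
o={"tool_rot":[0,np.cos(a),np.sin(a),0],"eef_pos":np.array([.288,-.61,.21])}
print(go(o,[.5,-.35,.27]));o["eef_pos"]=np.array([.5,-.35,.27]);print(go(o,[.5,.22,.30]))
E
```

```text
(array([ 18.61, -27.91,  -6.  ]), 10, array([ 1.861, -2.791, -0.6  ]))
(array([ -5.46, -56.74,  -3.  ]), 17, array([-0.321, -3.338, -0.176]))
```

Emit:
move_arm(commands="1 0 0 0 0 0 6.1;1 0 0 0 0 0 6.1;1 0 0 0 0 0 6.1;1 0 0 0 0 0 6.1;1 0 0 0 0 0 6.1")

```text
t: 0.57
eef_pos: [0.2879, -0.6102, 0.2101]
tool_rot: [-0.0, 0.999, -0.048, -0.0]
contact_force: [0.3, 0.0, -0.3]
gripper_width: 1.001
```

Emit:
move_arm(commands="1 1.87 -2.8 -0.6 0 0 0;1 1.87 -2.8 -0.6 0 0 0;1 1.87 -2.8 -0.6 0 0 0;1 1.87 -2.8 -0.6 0 0 0;1 1.87 -2.8 -0.6 0 0 0;1 1.87 -2.8 -0.6 0 0 0;1 1.87 -2.8 -0.6 0 0 0;1 1.87 -2.8 -0.6 0 0 0;1 1.87 -2.8 -0.6 0 0 0;1 1.87 -2.8 -0.6 0 0 0")

```text
t: 1.4
eef_pos: [0.5004, -0.3472, 0.2706]
tool_rot: [-0.0, 0.999, -0.046, -0.0]
contact_force: [-0.3, -0.4, -0.2]
gripper_width: 1.0
```

Emit:
move_arm(commands="1 -.4 -3.9 -0.2 0 0 0;1 -.4 -3.9 -0.2 0 0 0;1 -.4 -3.9 -0.2 0 0 0;1 -.4 -3.9 -0.2 0 0 0;1 -.4 -3.9 -0.2 0 0 0;1 -.4 -3.9 -0.2 0 0 0;1 -.4 -3.9 -0.2 0 0 0;1 -.4 -3.9 -0.2 0 0 0;1 -.4 -3.9 -0.2 0 0 0;1 -.4 -3.9 -0.2 0 0 0;1 -.4 -3.9 -0.2 0 0 0;1 -.4 -3.9 -0.2 0 0 0")

```text
t: 2.4
eef_pos: [0.4942, 0.1234, 0.2946]
tool_rot: [0.0, 0.999, -0.046, 0.0]
contact_force: [1.5, -1.1, -0.3]
gripper_width: 0.999
```

Emit:
move_arm(commands="1 -.2 -3.3 -0.2 0 0 0;1 -.2 -3.3 -0.2 0 0 0;1 -.2 -3.3 -0.2 0 0 0;1 0 0 0 0 0 0;1 0 0 0 0 0 0")

```text
t: 2.82
eef_pos: [0.4972, 0.223, 0.3002]
tool_rot: [-0.0, 0.999, -0.044, -0.0]
contact_force: [0.2, -1.0, -0.1]
gripper_width: 0.998
```

```bash
cat >> h.py <<'E'
def wcam(bot):
    o=bot.get_obs();c=bot.read_camera("wrist")
    T=np.eye(4);T[:3,:3]=R.from_quat(np.roll(o["tool_rot"],-1)).as_matrix();T[:3,3]=o["eef_pos"]
    W=np.linalg.inv(T@np.array(c["hand_eye"]))
    c["rvec"]=cv2.Rodrigues(W[:3,:3])[0].ravel();c["tvec"]=W[:3,3];return o,c
E
python3 - <<'E'
from station import bot
from h import *
o,c=wcam(bot);np.save("w1.npy",c,allow_pickle=True);print(o["eef_pos"],yaw(o),o["q"],c["K"],c["hand_eye"])
crop(c["img"],0,0,560,420,1.428,"pics/w1.png")
E
```

```text
[0.49716014 0.22296404 0.30018705] -5.0006504623260435 [-0.22432682  0.21160391 -0.36562816  1.73380816  0.07942664  1.21120783
 -2.26858941] [[316.27158037   0.         281.13087847]
 [  0.         316.27158037 209.49191664]
 [  0.           0.           1.        ]] [[ 1.20706658e-03 -9.51501529e-01 -3.07641649e-01  7.92522141e-02]
 [ 9.99999089e-01  1.33425483e-03 -2.03093515e-04 -2.93386116e-04]
 [ 6.03716145e-04 -3.07641123e-01  9.51502273e-01 -1.64821387e-01]
 [ 0.00000000e+00  0.00000000e+00  0.00000000e+00  1.00000000e+00]]
```

View pics/w1.png

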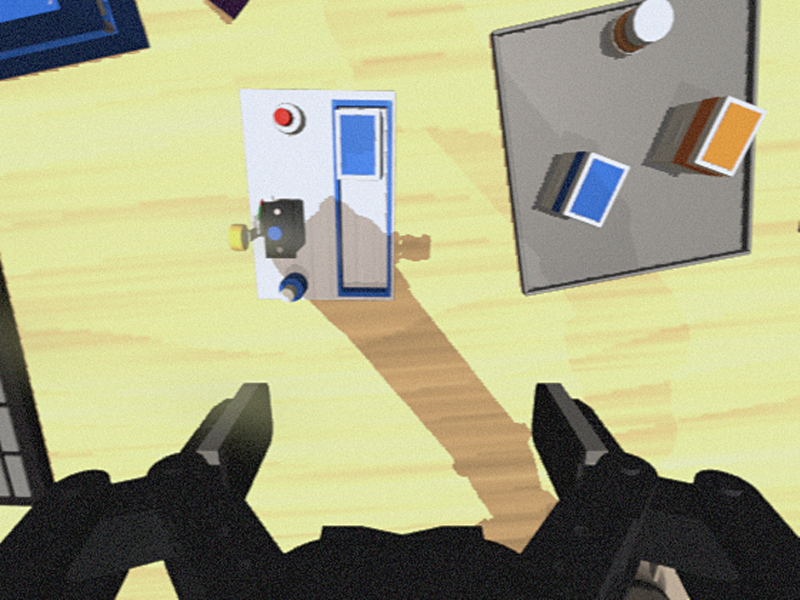

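The wrist view shows:
- **Lane outer wall corners:** (331,99), (392,101), (391,298) and (337,297).
- **Old carton top:** (334,107), (383,109), (383,180) and (336,179).
- **New carton top:** (586,152), (630,165), (601,227) and (563,215).

I'll enlarge to read the corners better.

```bash
python3 - <<'E'
from h import *
c=np.load("w1.npy",allow_pickle=True).item()
crop(c["img"],155,55,125,160,3.7,"pics/b1.png");crop(c["img"],370,95,85,75,3.7,"pics/b2.png")
a=cv2.imread("pics/b1.png");b=cv2.imread("pics/b2.png");print(a.shape,b.shape)
z=np.zeros((a.shape[0],a.shape[1]+b.shape[1],3),np.uint8);z[:,:a.shape[1]]=a;z[:b.shape[0],a.shape[1]:]=b;cv2.imwrite("pics/b.png",z)
E
```

```text
(592, 462, 3) (278, 314, 3)
```

View pics/b.png

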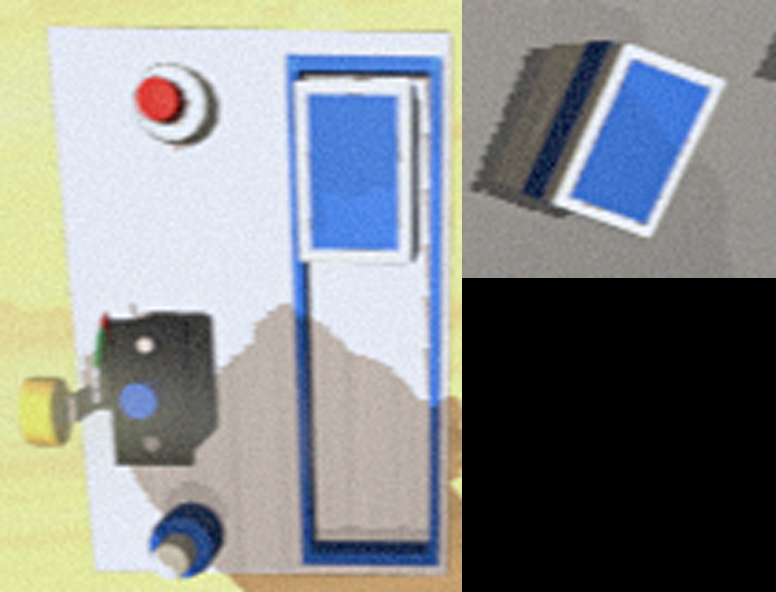

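```bash
python3 - <<'E'
from h import *
c=np.load("w1.npy",allow_pickle=True).item()
N=lambda l,x0,y0:(np.array(l)+.5)/3.7-.5+[x0,y0]
def rect(a,b,z):return [[a,b,z],[a,-b,z],[-a,-b,z],[-a,b,z]]
W=N([(286,55),(443,57),(438,565),(303,563)],155,55)
for wx,wy in((.0915,.027),(.0925,.028)):
  r=np.array(rect(wx,wy,.024))+[0,-.03,0];p,e=fit(c,W,r);print("lane by walls",p,np.degrees(p[2]),e)
pl,e=fit(c,N([(49,28),(449,33),(444,573),(97,570)],155,55),rect(.1025,.0725,.005));print("plate",pl,np.degrees(pl[2]),e)
o,e=fit(c,N([(295,78),(414,80),(412,262),(302,262)],155,55),rect(.027,.018,.076));print("old",o,np.degrees(o[2]),e)
n,e=fit(c,N([(164,43),(263,80),(188,237),(92,203)],370,95),rect(.027,.018,.074),(.6,0,-.3));print("new",n,np.degrees(n[2]),e)
d=o[:2]-p[:2];cs,sn=np.cos(p[2]),np.sin(p[2]);print("old in lane",cs*d[0]+sn*d[1],-sn*d[0]+cs*d[1])
print("roller obs",onz(c,N([(45,410)],155,55)[0],.098),"pred",l2w(p,-.02,.066))
for m in [(-.0605,-.03),(-.006,-.03)]:print(m,l2w(p,*m))
E
```

```text
lane by walls [ 0.53592991  0.28764332 -0.10018583] -5.740225222406524 0.6762953285127367
lane by walls [ 0.53566219  0.28767288 -0.10036225] -5.7503335798865765 0.9199612248201561
plate [ 0.53683504  0.30053447 -0.09895816] -5.669884975898158 0.6628943210562852
old [ 0.58560895  0.25129528 -0.09889476] -5.6662525809418876 0.4121668155341496
new [ 0.53226754  0.05586975 -0.41486449] -23.76998408824528 0.5276613835784758
old in lane 0.05334023884148364 -0.03119019497523915
roller obs [0.52305271 0.35520643 0.098     ] pred [0.52237563 0.35534464]
(-0.0605, -0.03) [0.47246081 0.26388557]
(-0.006, -0.03) [0.52668657 0.25842501]
```

All the wrist measurements agree: the lane is at (0.536, 0.2877) with yaw -5.74°, and the old carton is at lane x = +53 mm. Next is the grasp of the old carton.

```bash
python3 - <<'E'
from station import bot
from h import *
o=bot.get_obs();a=np.radians(-5.74)/2;o["tool_rot"]=[0,np.cos(a),np.sin(a),0]
print(go(o,[.5856,.2513,.13]))
E
```

```text
(array([ 8.45, -3.91, 17.01]), 6, array([ 1.408, -0.652,  2.834]))
```

Emit:
move_arm(commands=".68 0 0 0 0 0 .7;.68 1.4 -.65 2.8 0 0 0;.68 1.4 -.65 2.8 0 0 0;.68 1.4 -.65 2.8 0 0 0;.68 1.4 -.65 2.8 0 0 0;.68 1.4 -.65 2.8 0 0 0;.68 1.4 -.65 2.8 0 0 0;.68 0 0 0 0 0 0;.68 0 0 0 0 0 0;.68 0 0 0 0 0 0", force=25)

```text
t: 3.7
eef_pos: [0.5858, 0.25, 0.1337]
tool_rot: [-0.0, 0.999, -0.053, 0.0]
contact_force: [0.0, 0.7, 0.4]
gripper_width: 0.678
```

```bash
python3 - <<'E'
from station import bot
from h import *
o,c=wcam(bot);np.save("w2.npy",c,allow_pickle=True);print(o["eef_pos"],yaw(o));print(go(o,[.5856,.2513,.035]))
crop(c["img"],0,0,560,420,1.428,"pics/w2.png")
E
```

```text
[0.58577845 0.25001774 0.13371557] -6.0392229444836225
(array([-0.04, -0.12,  9.87]), 3, array([-0.013, -0.042,  3.291]))
```

View pics/w2.png

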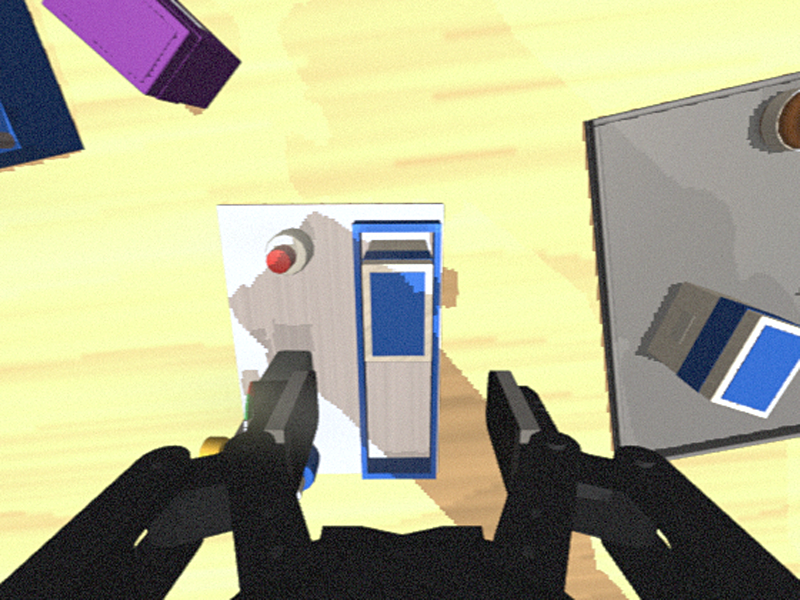

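The fingers are centred. The old carton's top shows at (362,264), (434,262), (429,360) and (364,360). I'll check that against the earlier fit, then descend.

```bash
python3 - <<'E'
from h import *
c=np.load("w2.npy",allow_pickle=True).item()
u=(np.array([(362,264),(434,262),(429,360),(364,360)])+.5)/1.428-.5
print(fit(c,u,[[.027,.018,.076],[.027,-.018,.076],[-.027,-.018,.076],[-.027,.018,.076]]))
u=(np.array([(353,222),(441,222),(436,479),(362,479)])+.5)/1.428-.5
print(fit(c,u,np.array([[.092,.028,.024],[.092,-.028,.024],[-.092,-.028,.024],[-.092,.028,.024]])+[0,-.03,0]))
E
```

```text
(array([ 0.58578158,  0.25268232, -0.112003  ]), np.float64(1.0238480064710416))
(array([ 0.53597024,  0.28819033, -0.09979697]), np.float64(1.9575799707195642))
```

Emit:
move_arm(commands=".62 0 -.1 2.4 0 0 0;.62 0 0 2.4 0 0 0;.62 0 0 2.4 0 0 0;.62 0 0 2.4 0 0 0;.62 0 0 0 0 0 0;.62 0 0 0 0 0 0")

```text
t: 4.25
eef_pos: [0.5854, 0.2516, 0.0377]
tool_rot: [0.0, 0.999, -0.052, 0.0]
contact_force: [1.2, 0.1, 0.9]
gripper_width: 0.618
```

Emit:
move_arm(commands="0.3 0 0 0 0 0 0;.3 0 0 0 0 0 0;.3 0 0 0 0 0 0;.3 0 0 0 0 0 0;.3 0 0 0 0 0 0;.3 0 0 0 0 0 0;.3 0 0 -.3 0 0 0", force=25)

```text
t: 4.83
eef_pos: [0.5864, 0.2522, 0.0411]
tool_rot: [-0.001, 0.999, -0.052, 0.001]
contact_force: [-0.1, 0.7, -2.2]
gripper_width: 0.416
```

Gripped: the opening equals about 35 mm and the weight shows. Now forward.

Emit:
move_arm(commands=".3 -1.5 0 0 0 0 0;.3 -2.2 0 0 0 0 0;.3 -2.2 0 0 0 0 0;.3 -2.2 0 0 0 0 0;.3 -1.6 0 0 0 0 0;.3 -1 0 0 0 0 0;.3 0 0 0 0 0 0;.3 0 0 .2 0 0 0;.3 0 0 0 0 0 0;.3 -.2 0 0 0 0 0;.3 0 0 0 0 0 0")

```text
t: 5.75
eef_pos: [0.4793, 0.263, 0.0391]
tool_rot: [-0.0, 0.999, -0.053, 0.001]
contact_force: [-4.3, -2.1, 11.1]
gripper_width: 0.414
```

```bash
python3 - <<'E'
from station import bot
from h import *
o,c=wcam(bot);p=(.536,.2878,-.1002);d=o["eef_pos"][:2]-p[:2];a=p[2]
print("lane xy",np.cos(a)*d[0]+np.sin(a)*d[1],-np.sin(a)*d[0]+np.cos(a)*d[1],o["eef_pos"],yaw(o),o["contact_force"])
E
```

```text
lane xy -0.05392944016292746 -0.030297786450530037 [0.4793103  0.26304887 0.03905933] -6.030122005990662 [-4.27942146 -2.06791354 11.09574787]
```

Emit:
move_arm(commands=".3 0 0 -.1 0 0 0;.3 -.2 0 0 0 0 0;.3 -.2 0 0 0 0 0;.3 -.1 0 0 0 0 0;.3 0 0 0 0 0 0")

```text
t: 6.22
eef_pos: [0.4742, 0.264, 0.0391]
tool_rot: [-0.001, 0.999, -0.052, 0.002]
contact_force: [4.6, -0.9, 1.7]
gripper_width: 0.419
```

Emit:
move_arm(commands=".3 -.1 0 0 0 0 0;.3 0 0 0 0 0 0;.3 -.1 0 0 0 0 0;.3 0 0 0 0 0 0")

```text
t: 6.55
eef_pos: [0.4734, 0.264, 0.0395]
tool_rot: [-0.001, 0.999, -0.052, 0.002]
contact_force: [8.4, -1.1, 3.0]
gripper_width: 0.413
```

The carton is against the front end: force rises and motion stalls at lane x ≈ -60. Release and rise.

Emit:
move_arm(commands=".3 -.1 0 0 0 0 0;.3 0 0 0 0 0 0;.62 0 0 0 0 0 0;.62 0 0 0 0 0 0;.62 0 0 0 0 0 0;.62 0 0 0 0 0 0;.62 0 0 -2 0 0 0;.62 0 0 -3 0 0 0;.62 0 0 -3 0 0 0;.62 0 0 -3 0 0 0;.62 0 0 -3 0 0 0;.62 0 0 -3 0 0 0")

```text
t: 7.55
eef_pos: [0.4683, 0.2639, 0.2096]
tool_rot: [0.0, 0.999, -0.052, -0.001]
contact_force: [0.7, -0.6, 0.0]
gripper_width: 0.617
```

```bash
python3 - <<'E'
from station import bot
from h import *
o=bot.get_obs();print(o["eef_pos"],yaw(o))
# view from behind/above tray: new at
a=np.radians(-23.8)/2
q=[0,np.cos(a),np.sin(a),0];o2=dict(o,tool_rot=q)
n=np.array([.5323,.0559]);print(go(o2,[*n,.2]),-23.8-yaw(o))
E
```

```text
[0.46825694 0.26387663 0.20958596] -5.90871133821395
(array([14.25, 16.44,  0.96]), 7, array([2.036, 2.349, 0.137])) -17.89128866178605
```

Emit:
move_arm(commands=".75 0 0 0 0 0 6;.75 0 0 0 0 0 6;.75 0 0 0 0 0 5.9;.75 2 2.35 0 0 0 0;.75 2 2.35 0 0 0 0;.75 2 2.35 0 0 0 0;.75 2 2.35 0 0 0 0;.75 2 2.35 0 0 0 0;.75 2 2.35 0.5 0 0 0;.75 2.2 2.35 0.5 0 0 0;.75 0 0 0 0 0 0;.75 0 0 0 0 0 0")

```text
t: 8.55
eef_pos: [0.5322, 0.0541, 0.1977]
tool_rot: [0.0, 0.978, -0.209, -0.001]
contact_force: [-0.2, -0.4, 0.4]
gripper_width: 0.751
```

```bash
python3 - <<'E'
from station import bot
from h import *
o,c=wcam(bot);t=bot.read_camera("top");np.save("w3.npy",c,allow_pickle=True);np.save("top3.npy",t,allow_pickle=True)
print(o["eef_pos"],yaw(o),go(o,[.5323,.0559,.035]))
crop(c["img"],0,0,560,420,.9,"pics/b1.png");crop(t["img"],130,200,70,90,4.2,"pics/b2.png")
a=cv2.imread("pics/b1.png");b=cv2.imread("pics/b2.png");z=np.zeros((378,800,3),np.uint8);z[:,:504]=a;z[:378,504:798]=b[:378,:294];cv2.imwrite("pics/w3.png",z)
E
```

```text
[0.53217387 0.05408854 0.19772336] -24.074384164051143 (array([-0.04, -0.19, 16.27]), 5, array([-0.008, -0.038,  3.254]))
```

View pics/w3.png

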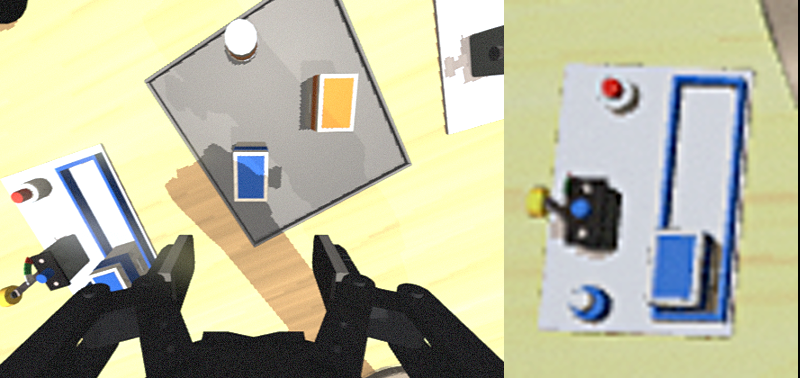

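The old carton now stands at the lane's front: its top is at (655,231), (707,234), (700,307) and (648,304) in the right panel. The new carton is square to the tool, with its top spanning about (233,152) to (268,201).

```bash
python3 - <<'E'
from h import *
c=np.load("w3.npy",allow_pickle=True).item();t=np.load("top3.npy",allow_pickle=True).item()
def rect(a,b,z):return [[a,b,z],[a,-b,z],[-a,-b,z],[-a,b,z]]
u=(np.array([(233,152),(268,150),(268,201),(234,201)])+.5)/.9-.5
n,e=fit(c,u,rect(.027,.018,.074),(.5,0,-.4));print("new",n,np.degrees(n[2]),e)
u=(np.array([(151,231),(203,234),(196,307),(144,304)])+.5)/4.2-.5+[130,200]
o,e=fit(t,u,rect(.027,.018,.076));print("old",o,np.degrees(o[2]),e)
# lane in the same (top) camera, for relative position: plate wrist origin offset
u=(np.array([(566-504,64),(755-504,71),(733-504,337),(538-504,330)])+.5)/4.2-.5+[130,200]
p,e=fit(t,u,np.array(rect(.1025,.0725,.005))+[0,.0129-.0005,0]);print("lane",p,e)
d=o[:2]-p[:2];a=p[2];print("old in lane",np.cos(a)*d[0]+np.sin(a)*d[1],-np.sin(a)*d[0]+np.cos(a)*d[1])
E
```

```text
new [ 0.53201963  0.05703076 -0.40463237] -23.18372697804916 1.0678562133747391
old [ 0.4691669   0.26072789 -0.10880942] -6.234320686336307 0.3198460719667082
lane [ 0.53308737  0.2865257  -0.09944783] 0.1980382240732581
old in lane -0.061043336687697805 -0.03201662457043489
```

Emit:
move_arm(commands=".75 0 -.1 3 0 0 0;.75 0 -.05 3 0 0 0;.75 0 0 3 0 0 0;.75 0 0 3 0 0 0;.75 0 0 2 0 0 0;.75 0 0 2 0 0 0;.75 0 0 0 0 0 0;.75 0 0 0 0 0 0")

```text
t: 9.32
eef_pos: [0.5322, 0.0591, 0.0381]
tool_rot: [0.0, 0.979, -0.205, -0.001]
contact_force: [-1.0, -0.6, 0.3]
gripper_width: 0.751
```

The old carton measures -61.0 mm against a nominal -60.5, so it is in place. Now grip the new one.

Emit:
move_arm(commands=".75 0 .22 0 0 0 0;.75 0 0 0 0 0 0;.3 0 0 0 0 0 0;.3 0 0 0 0 0 0;.3 0 0 0 0 0 0;.3 0 0 0 0 0 0;.3 0 0 0 0 0 0;.3 0 0 0 0 0 0;.3 0 0 0 0 0 0;.3 0 0 -.3 0 0 0;.3 0 0 -1 0 0 0;.3 0 0 -2 0 0 0", force=25)

```text
t: 10.32
eef_pos: [0.5303, 0.0551, 0.0704]
tool_rot: [0.001, 0.978, -0.207, -0.002]
contact_force: [0.7, 0.6, -1.4]
gripper_width: 0.416
```

Emit:
move_arm(commands=".3 0 0 -3 0 0 0;.3 0 0 -3 0 0 0;.3 0 0 -3 0 0 0;.3 0 0 0 0 0 -6;.3 0 0 0 0 0 -6;.3 0 0 0 0 0 -6;.3 0 0 0 0 0 0")

```text
t: 10.9
eef_pos: [0.5321, 0.0553, 0.1622]
tool_rot: [-0.0, 0.999, -0.049, 0.0]
contact_force: [0.4, -0.0, -1.7]
gripper_width: 0.414
```

```bash
python3 - <<'E'
from station import bot
from h import *
o=bot.get_obs();print(o["eef_pos"],yaw(o),o["contact_force"],o["gripper_width"])
p=(.536,.2878,-.1002)
print(go(o,[*l2w(p,.005,-.030),.145]))
E
```

```text
[0.53210373 0.05532698 0.16221626] -5.645922911885557 [ 0.43089272 -0.02752783 -1.68897933] 0.414221470497598
(array([ -1.4 , -20.17,   1.72]), 6, array([-0.234, -3.362,  0.287]))
```

Emit:
move_arm(commands=".3 -.2 -2 0 0 0 0;.3 -.2 -3.5 0 0 0 0;.3 -.2 -3.5 0 0 0 0;.3 -.2 -3.5 0 0 0 0;.3 -.2 -3.5 0 0 0 0;.3 -.2 -2.2 0 0 0 0;.3 -.2 -2 0 0 0 0;.3 0 0 0 0 0 0;.3 0 0 0 0 0 0")

```text
t: 11.65
eef_pos: [0.5382, 0.2592, 0.1614]
tool_rot: [-0.0, 0.999, -0.051, -0.0]
contact_force: [-0.0, -0.3, -1.6]
gripper_width: 0.414
```

```bash
cat >> h.py <<'E'
P=(.536,.2878,-.1002)
def inlane(q,p=P):
    d=np.array(q[:2])-p[:2];a=p[2];return np.array([np.cos(a)*d[0]+np.sin(a)*d[1],-np.sin(a)*d[0]+np.cos(a)*d[1]])
E
python3 - <<'E'
from station import bot
from h import *
o=bot.get_obs();print(o["eef_pos"],yaw(o),inlane(o["eef_pos"]),o["contact_force"])
print(go(o,[*l2w(P,.001,-.030),.05]))
E
```

```text
[0.53824973 0.25919626 0.16142852] -5.845869898608686 [ 0.00509974 -0.02823523] [-0.00478331 -0.31874604 -1.60823409]
(array([-0.4 ,  0.18, 11.14]), 4, array([-0.1  ,  0.044,  2.786]))
```

Emit:
move_arm(commands=".3 -.2 .15 2 0 0 0;.3 -.2 0 2.5 0 0 0;.3 0 0 2.5 0 0 0;.3 0 0 2.5 0 0 0;.3 0 0 1.5 0 0 0;.3 0 0 .5 0 0 0;.3 0 0 0 0 0 0;.3 0 0 0 0 0 0")

```text
t: 12.32
eef_pos: [0.5355, 0.2561, 0.0472]
tool_rot: [0.0, 0.999, -0.052, 0.0]
contact_force: [0.4, 0.1, -1.5]
gripper_width: 0.417
```

```bash
python3 - <<'E'
from station import bot
from h import *
o,c=wcam(bot);print(o["eef_pos"],yaw(o),inlane(o["eef_pos"]),o["contact_force"])
E
```

```text
[0.53548144 0.25610977 0.04720525] -5.9577520279286285 [ 0.00265409 -0.03158315] [ 0.3842011   0.14802884 -1.54948633]
```

Lateral is fine at -31.6 mm. Lower gently until it touches.

Emit:
move_arm(commands=".3 0 -.1 .2 0 0 0;.3 0 0 .2 0 0 0;.3 0 0 .1 0 0 0;.3 0 0 0 0 0 0;.3 0 0 .05 0 0 0;.3 0 0 0 0 0 0")

```text
t: 12.87
eef_pos: [0.535, 0.2579, 0.0416]
tool_rot: [0.0, 0.999, -0.051, 0.0]
contact_force: [-2.4, 0.4, 4.3]
gripper_width: 0.415
```

Emit:
move_arm(commands=".3 0 0 -.05 0 0 0;.3 -.2 0 0 0 0 0;.3 -.2 0 0 0 0 0;.3 -.2 0 0 0 0 0;.3 0 0 0 0 0 0")

```text
t: 13.28
eef_pos: [0.5286, 0.2587, 0.0416]
tool_rot: [-0.0, 0.999, -0.051, 0.0]
contact_force: [-1.2, 0.2, 0.6]
gripper_width: 0.414
```

Emit:
move_arm(commands=".3 -.1 0 0 0 0 0;.3 0 0 0 0 0 0;.3 -.1 0 0 0 0 0;.3 0 0 0 0 0 0")

```text
t: 13.62
eef_pos: [0.5274, 0.2587, 0.0416]
tool_rot: [-0.0, 0.999, -0.051, 0.0]
contact_force: [1.8, 1.1, 0.8]
gripper_width: 0.42
```

```bash
python3 - <<'E'
from station import bot
from h import *
o,c=wcam(bot);print(o["eef_pos"],yaw(o),inlane(o["eef_pos"]),o["contact_force"])
E
```

```text
[0.52735378 0.25868938 0.0416342 ] -5.847262295915503 [-0.00569084 -0.02982951] [1.83325978 1.11235583 0.80728946]
```

Emit:
move_arm(commands=".3 -.1 0 0 0 0 0;.3 0 0 0 0 0 0")

```text
t: 13.83
eef_pos: [0.5272, 0.2587, 0.0419]
tool_rot: [-0.0, 0.999, -0.051, 0.001]
contact_force: [4.6, -0.6, 0.5]
gripper_width: 0.418
```

Contact with the old carton is confirmed: force is up and motion has stalled. Release, rise and look.

Emit:
move_arm(commands=".3 .05 0 0 0 0 0;.62 0 0 0 0 0 0;.62 0 0 0 0 0 0;.62 0 0 0 0 0 0;.62 0 0 0 0 0 0;.62 0 0 -2 0 0 0;.62 0 0 -3 0 0 0;.62 0 0 -3.5 0 0 0;.62 0 0 -3.5 0 0 0;.62 0 0 -3.5 0 0 0")

```text
t: 14.67
eef_pos: [0.5256, 0.2585, 0.1978]
tool_rot: [0.0, 0.999, -0.051, -0.001]
contact_force: [1.3, 0.1, -0.7]
gripper_width: 0.622
```

Emit:
move_arm(commands="0 -3.5 0 -2 0 0 0;0 -3.5 0 -2 0 0 0;0 -3 0 -2 0 0 0;0 0 0 0 0 0 0;0 0 0 0 0 0 0")

```text
t: 15.08
eef_pos: [0.4259, 0.2697, 0.2579]
tool_rot: [-0.001, 0.999, -0.05, 0.001]
contact_force: [-0.1, -0.6, 0.6]
gripper_width: -0.002
```

```bash
python3 - <<'E'
from station import bot
from h import *
o,c=wcam(bot);np.save("w4.npy",c,allow_pickle=True)
print(o["eef_pos"],yaw(o),o["gripper_width"])
crop(c["img"],100,30,280,250,2.4,"pics/w4.png")
E
```

```text
[0.42592198 0.26966354 0.25793737] -5.693378008443272 -0.0016144614202185617
```

View pics/w4.png

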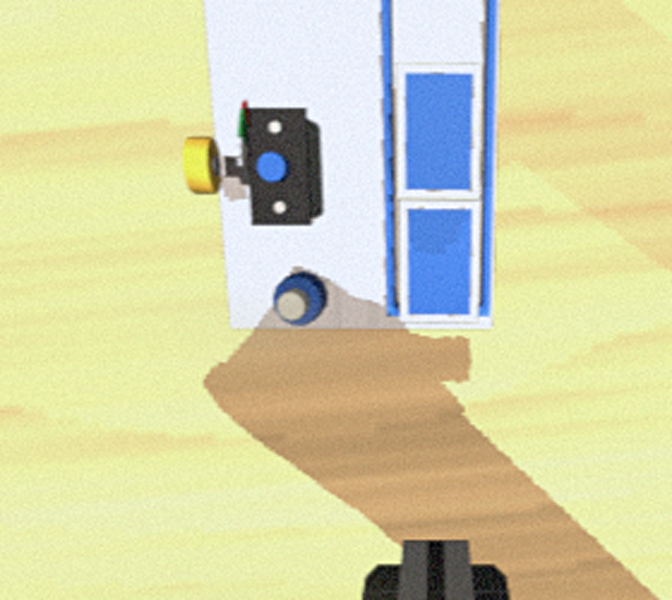

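Both cartons stand end to end: the new top spans (393,64) to (480,199) and the old (398,201) to (480,320), with the old one at the front wall. The roller is at (202,165), upright on white. I'll check the numbers, then plan the approach to the roller.

```bash
python3 - <<'E'
from station import bot
from h import *
c=np.load("w4.npy",allow_pickle=True).item();o=bot.get_obs()
N=lambda l:(np.array(l)+.5)/2.4-.5+[100,30]
def rect(a,b,z):return [[a,b,z],[a,-b,z],[-a,-b,z],[-a,b,z]]
for nm,u in(("new",[(393,64),(480,64),(479,198),(396,198)]),("old",[(396,201),(480,201),(479,320),(399,320)])):
    f,e=fit(c,N(u),rect(.027,.018,.076));print(nm,inlane(f),np.degrees(f[2]),e)
r=onz(c,N([(202,165)])[0],.097);print("roller",inlane(r))
print(go(o,[*l2w(P,-.066,.068),.14]))
E
```

```text
new [-0.00641729 -0.02890571] -5.300654286423072 0.527460104428485
old [-0.06042456 -0.02972238] -5.2417195142425985 0.9894736718355261
roller [-0.02014337  0.0663591 ]
(array([ 4.05, -9.79, 11.69]), 5, array([ 0.81 , -1.958,  2.338]))
```

Both are at nominal (-6.4 and -60.4 mm), and the roller is at (-20, 66). Approach with shut fingers from the front.

Emit:
move_arm(commands="0 .8 -1.95 2.3 0 0 0;0 .8 -1.95 2.3 0 0 0;0 .8 -1.95 2.3 0 0 0;0 .8 -1.95 2.3 0 0 0;0 .8 -1.95 2.3 0 0 0;0 0 0 2 0 0 0;0 0 0 2 0 0 0;0 0 0 2 0 0 0;0 0 0 0 0 0 0;0 0 0 0 0 0 0")

```text
t: 15.97
eef_pos: [0.4764, 0.3603, 0.0794]
tool_rot: [0.002, 0.999, -0.052, -0.002]
contact_force: [0.4, -0.2, 0.9]
gripper_width: -0.001
```

```bash
python3 - <<'E'
from station import bot
from h import *
o=bot.get_obs();print(o["eef_pos"],yaw(o),inlane(o["eef_pos"]),o["contact_force"]);print(go(o,[*l2w(P,-.046,.068),.078]))
E
```

```text
[0.47636186 0.36025482 0.07941995] -5.909269561133552 [-0.06658684  0.06612566] [ 0.43814251 -0.16417831  0.92170371]
(array([ 2.06, -0.19,  0.14]), 1, array([ 2.059, -0.194,  0.135]))
```

Emit:
move_arm(commands="0 .8 -.1 0 0 0 0;0 .8 -.1 0 0 0 0;0 .6 0 0 0 0 0;0 .5 0 0 0 0 0;0 .5 0 0 0 0 0;0 .4 0 0 0 0 0;0 0 0 0 0 0 0;0 0 0 0 0 0 0")

```text
t: 16.63
eef_pos: [0.5132, 0.3604, 0.0826]
tool_rot: [-0.0, 0.999, -0.051, 0.0]
contact_force: [-2.5, -1.2, 5.8]
gripper_width: -0.002
```

```bash
python3 - <<'E'
from station import bot
from h import *
o=bot.get_obs();print(inlane(o["eef_pos"]),o["eef_pos"][2],o["contact_force"])
E
```

```text
[-0.02991828  0.0699684 ] 0.0825580872078154 [-2.47567651 -1.19658944  5.76015152]
```

An unexpected upward force of 5.8 N appeared. I'll look before pushing on.

```bash
python3 - <<'E'
from station import bot
from h import *
o,c=wcam(bot);s=bot.read_camera("scene")
print(o["eef_pos"],proj(s,[[*o["eef_pos"]]]))
crop(c["img"],160,180,220,240,1.75,"pics/b1.png")
u,v=proj(s,[[*o["eef_pos"]]])[0];x0,y0=int(u-40),int(v-50)
crop(s["img"],x0,y0,80,84,5,"pics/b2.png")
a=cv2.imread("pics/b1.png");b=cv2.imread("pics/b2.png");b[:]=b;z=np.zeros((420,800,3),np.uint8);z[:,:385]=a[:420,:385];z[:,390:790]=b[:420,:400];cv2.imwrite("pics/s5.png",z);print(x0,y0)
E
```

```text
[0.51323089 0.36041025 0.08255809] [[476.53603887 277.63572599]]
436 227
```

View pics/s5.png

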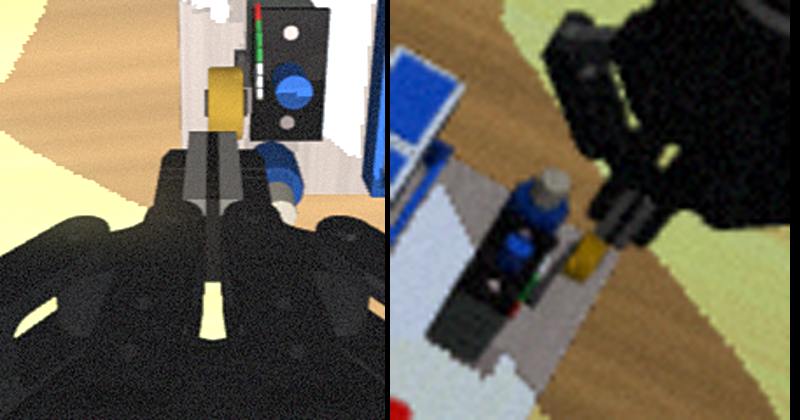

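```bash
python3 - <<'E'
from station import bot
from h import *
o,c=wcam(bot)
x0,y0=160,180
for th in (0,.1,.2,.3,.4,.5):
    x,z=-.02+.045*np.sin(th),.05+.045*np.cos(th)
    pts=[[*l2w(P,x+.011*dx,.066),z+.011*dz] for dx,dz in((0,0),(1,0),(0,1),(-1,0))]
    print(th,((proj(c,pts)-[x0,y0])*1.75).round(0).tolist())
for q in ([*o["eef_pos"]],[*l2w(P,-.02,.042),.075]): print(((proj(c,[q])-[x0,y0])*1.75).round(0))
print(o["contact_force"],o["torque"],o["eef_pos"])
E
```

```text
0 [[226.0, 114.0], [226.0, 80.0], [227.0, 131.0], [226.0, 147.0]]
0.1 [[226.0, 100.0], [226.0, 66.0], [227.0, 116.0], [226.0, 134.0]]
0.2 [[226.0, 86.0], [226.0, 50.0], [227.0, 100.0], [226.0, 119.0]]
0.3 [[226.0, 71.0], [226.0, 35.0], [227.0, 84.0], [226.0, 105.0]]
0.4 [[226.0, 55.0], [226.0, 19.0], [227.0, 68.0], [226.0, 90.0]]
0.5 [[226.0, 40.0], [226.0, 4.0], [227.0, 52.0], [226.0, 75.0]]
[[213. 127.]]
[[296.  90.]]
[-1.0933844  -0.05026429  6.44552932] [-0.22009825  0.4724609   0.03360363] [0.51302005 0.36037031 0.08257352]
```

The picture shows the fingers correctly behind the roller. The arm is only at about 0.1 rad, so the rounded fingertip is riding up on the roller. I'll back off, go 12 mm lower and shift 6 mm outward to stay clear of the link, so the straight part of the finger pushes.

Emit:
move_arm(commands="0 -1.5 0 0 0 0 0;0 -1.5 0 0 0 0 0;0 0 -.5 0 0 0 0;0 0 0 .6 0 0 0;0 0 0 .7 0 0 0;0 0 0 0 0 0 0;0 0 0 0 0 0 0")

```text
t: 17.37
eef_pos: [0.4838, 0.3672, 0.0675]
tool_rot: [0.001, 0.999, -0.052, -0.0]
contact_force: [0.6, 0.3, -0.4]
gripper_width: 0.0
```

Emit:
move_arm(commands="0 .6 0 0 0 0 0;0 .5 0 0 0 0 0;0 .4 0 0 0 0 0;0 .3 0 0 0 0 0;0 0 0 0 0 0 0")

```text
t: 17.78
eef_pos: [0.5018, 0.3661, 0.0686]
tool_rot: [-0.0, 0.999, -0.051, -0.0]
contact_force: [-2.6, 0.6, 0.8]
gripper_width: 0.0
```

```bash
python3 - <<'E'
from station import bot
from h import *
o=bot.get_obs();print(inlane(o["eef_pos"]),o["eef_pos"][2],o["contact_force"])
E
```

```text
[-0.04183394  0.07448895] 0.06859235971966787 [-2.57249969  0.63125515  0.84375849]
```

Contact at x = -41.8 mm, exactly as predicted, and with clean horizontal force. Push on.

Emit:
move_arm(commands="0 .5 0 0 0 0 0;0 .5 0 0 0 0 0;0 .4 0 0 0 0 0;0 .3 0 0 0 0 0;0 0 0 0 0 0 0")

```text
t: 18.2
eef_pos: [0.5183, 0.3647, 0.0683]
tool_rot: [-0.0, 0.999, -0.051, -0.0]
contact_force: [-3.7, 1.6, 1.2]
gripper_width: 0.0
```

```bash
python3 - <<'E'
from station import bot
from h import *
o=bot.get_obs();x=inlane(o["eef_pos"]);print(x,o["eef_pos"][2],o["contact_force"],"theta",np.arcsin((x[0]+.042)/.045))
E
```

```text
[-0.02529384  0.07472253] 0.06828857232678029 [-3.72537464  1.56202692  1.19208247] theta 0.3803527422908225
```

Emit:
move_arm(commands="0 .3 0 0 0 0 0;0 .3 0 0 0 0 0;0 .2 0 0 0 0 0;0 0 0 0 0 0 0")

```text
t: 18.53
eef_pos: [0.5247, 0.3639, 0.0676]
tool_rot: [0.0, 0.999, -0.051, -0.001]
contact_force: [-6.0, 1.6, -1.7]
gripper_width: -0.002
```

```bash
python3 - <<'E'
from station import bot
from h import *
o,c=wcam(bot);x=inlane(o["eef_pos"]);print(x,o["eef_pos"][2],o["contact_force"],"theta",np.arcsin((x[0]+.042)/.045))
crop(c["img"],220,130,120,110,4,"pics/w6.png")
E
```

```text
[-0.01890069  0.0745529 ] 0.06758089194444869 [-5.97865373  1.61814625 -1.74597035] theta 0.5390464585597438
```

View pics/w6.png

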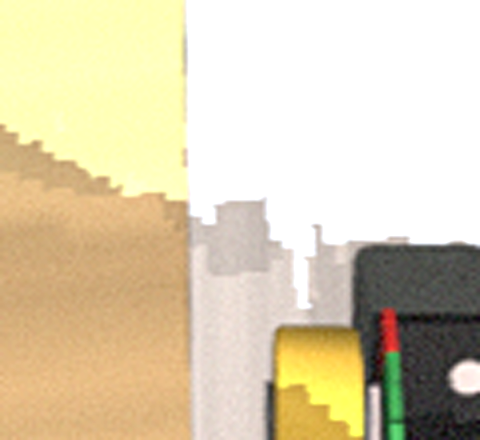

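The arm is over green and short of red: θ ≈ 0.54 at 6 N, so it has clicked. Retract and let it spring back.

Emit:
move_arm(commands="0 -.6 0 0 0 0 0;0 -.8 0 0 0 0 0;0 -.8 0 0 0 0 0;0 -1 0 0 0 0 0;0 -1.2 0 0 0 0 0;0 -.6 0 0 0 0 0;0 0 0 -2.5 0 0 0;0 0 0 -3 0 0 0;0 -2 1 -4 0 0 0;0 -2 2 -3.5 0 0 0;0 0 0 -3 0 0 0;0 0 0 0 0 0 0")

```text
t: 19.58
eef_pos: [0.4388, 0.347, 0.2291]
tool_rot: [-0.003, 0.999, -0.051, 0.004]
contact_force: [0.6, 1.6, 0.1]
gripper_width: 0.001
```

```bash
python3 - <<'E'
from station import bot
from h import *
o,c=wcam(bot);np.save("w7.npy",c,allow_pickle=True);print(o["eef_pos"],yaw(o),o["contact_force"])
crop(c["img"],0,0,560,420,1.428,"pics/w7.png")
E
```

```text
[0.43880613 0.34704608 0.22908493] -5.84053584624986 [0.62863155 1.64002647 0.06713503]
```

View pics/w7.png

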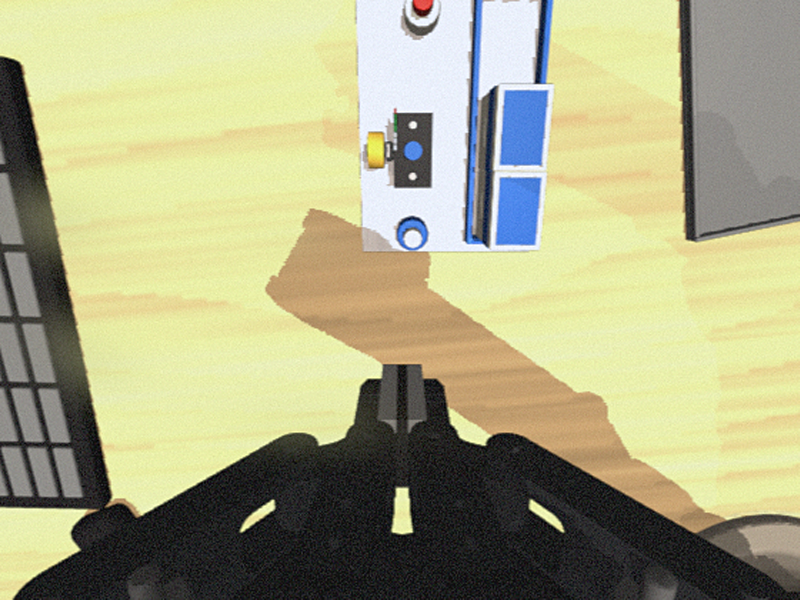

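The last view shows both cartons end to end at the lane front, (490,85) to (552,248). The roller is upright again at (376,150), the dropper at (412,232) and the vial at (422,15) stand as before, and the arm touches nothing. Handing in.

```bash
python3 - <<'E'
from station import bot
from h import *
c=np.load("w7.npy",allow_pickle=True).item()
print("roller",inlane(onz(c,(np.array([376,150])+.5)/1.428-.5,.097)))
print(bot.hand_in())
E
```

```text
roller [-0.02023342  0.06659303]
the job is handed in; nothing more can be done
None
```

The blue lane is restocked oldest first, the reload switch has been tripped and released, and the job is handed in at about 20 s of the 67 s allowed.

- **Old carton:** I gripped it, carried it forward and pushed it gently against the front end. It measured -60.4 mm along the lane against a nominal -60.5.
- **New carton:** I took it from the tray, lowered it until it touched the lane floor and slid it up until it met the old one. It measured -6.4 mm against a nominal -6.
- **Switch:** I pushed the arm to about 0.54 rad at 6 N. The picture showed it over the green mark, short of the red. After release the roller was measured back at its rest position.

**What did not go to plan:**
- My first push on the roller was too high. The fingertip rode up on it with about 6 N of upward force and moved the arm only about 0.1 rad, well short of a click. I backed off, went lower and pushed again cleanly.
- The lane's plate is not centred on its stated frame. It is off by about 13 mm in y, so I measured everything from the lane walls and the roller instead.

The last picture, before hand-in, showed the dropper and vial standing as before and the arm clear of everything. I did not check the orange lane, the orange carton in the tray, the jar, the mug or the stapler at the end. The arm passed well above or away from them.

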